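Set the torque dial of an angle driver in its test cradle

ROBOT

A 6-joint arm with a two-finger parallel gripper is mounted at the origin on the work surface. World frame = base frame: x ahead of the robot, y to its left, z up, the work surface at z = 0. Lengths are in m, angles in rad, forces in N, time in s.
With the tool pointing down it reaches from about 0.425 to 0.95 m from the base axis. Payload 14.7 kg.
Tool frame: the origin (TCP) lies between the finger pads; the fingertips stand 22 mm ahead of it and the grasp point (between the pads) lies 3 mm ahead of it (ctrl.finger_overhang is the distance from the TCP to the fingertips, in m); z points along the fingers, y is the line along which they close (so a half turn about z gives the same grasp; the last joint's range is limited). The gripper opens to 85 mm and grips with 20 to 120 N. Pads are 22 mm wide; open, the fingers measure 114 mm over their backs; the gripper's body (76 mm by 85 mm) begins 54 mm behind the grasp point. The pads swing forward as they close: fully open they stand 13 mm farther back than shut.
Start: joints at [-1.346, 0.48, 1.596, -0, 1.065, -0.047], TCP at [0.175, -0.626, 0.253] pointing down, gripper open.
Joint ranges: [-2.75, 2.75], [-0.82, 2.05], [0.23, 2.67], [-1.56, 4.7], [0.09, 2.69], [-2.92, 2.92]. Speed limits (rad/s): [1.89, 1.89, 2.39, 3.01, 3.01, 3.01].

INTERFACE

Orientations are given as a unit quaternion [x, y, z, w].
In Python, from rig import ctrl gives the robot as it stands. The module is installed in compiled form; this text tells all that it offers.
- The arm moves only by the shell command python3 -m creep 'ROWS' [FORCE]. ROWS is JSON, a list of rows, each a list of 3 entries, a list of its own where there are three numbers: the opening, from -1 (shut) to 1 (fully open), then the shift along the world's x, y, z each as a share of 200 mm, from -1 to 1, then the turn, a rotation vector about the world's x, y, z each as a share of 90 degrees, from -1 to 1. A call has 1 to 12 rows; each row is the pose to reach, as a shift and turn from the pose commanded when the call began; what a row does not reach only later rows make up. A row lasts 1/12 s, in which the tool goes at most 41.7 mm and 7.16 degrees, less where a joint would pass 70% of its speed; a pose out of reach is approached as far as the arm can. A call with a number of a shift or a turn outside -1 to 1 is refused whole. A call with a gripper value outside its range is refused whole. The fingers move at their own pace and stop on an object; FORCE is the grip in N (left out, the last holds). Time passes only in rows, so rows that repeat a pose let the fingers close. It gives the time, the measured TCP pose, the force, the opening and the grip force at its end, in the units of the state.
- ctrl.get_obs(): the state, without advancing time (a new reading comes with each control period).
- ctrl.snapshot(name): name is "scene" or "side" or "wrist"; returns a dict with "frame" (400x640x3 uint8, blue, green, red), "z_map" (400x640 float32, m along the optical axis (not along the pixel's ray), 0 where there is no reading), "K" (3x3 intrinsics, pixels), "R" (3x3) and "t" (3): a world point X has camera coordinates R X + t; the wrist camera has in their place "tool_from_camera" (4x4, takes a point from camera to tool coordinates, whose origin is the TCP and whose axes are the flange's). Camera axes: x right, y down, z forward; pixel columns grow to the right and rows downward; lengths in m; the calibration is good to about 2 mm. The wrist camera is an equidistant fisheye: a pixel r from the principal point sees the ray r / f radians off the axis. A picture is of the moment at which its call begins: read the wrist's pose just before it.
- ctrl.sign_off(): hands the job in; it is judged then, once.
The state is a dict: "time": time; "q": joint angles; "dq": joint speeds; "joint_efforts": joint torques, N m; "eef_pos": TCP position; "tcp_rot": TCP orientation; "force": force on the tool from outside, world axes, zero at the start; "moment": the same for the moment, N m; "gripper_width": finger opening in m; "gripper_force": force on a finger pad.
Only numpy, scipy, OpenCV 4.12 (cv2) and the standard library are available. Lean on these libraries where they do the work, as an engineer would, in place of code of your own. Each camera call takes 0.05 s, during which the arm holds its last target. There are 200 camera calls.

TASK

Lift the red angle driver by its body and set it down in the raised test cradle, level and fully down in both saddles, centred lengthways, with its nose towards the blue test head, and let go of it. Then go to its black torque dial and turn that clockwise (seen from above) until it clicks over from the one-dot to the two-dot setting, leaving the driver seated in the cradle. Do not drop the driver, do not turn the dial before the driver is in the cradle, and leave the other things on the bench where they are.

Things in the scene. Friction and masses are not known exactly. Their poses are not given: they have to be found in the camera images.
- driver: Loose angle driver lying on its flat underside: block 200 long, 50 wide, 50 high (mm), under 1 kg. Red housing with black end cap (x -100 to +25), aluminium gear head (x +25 to +85), dark round nose 28 across (x +85 to +100). Its dial on the gear head reaches 90 above the underside. Origin: on the underside, midway along; x to the nose, y left, z up. Centre of mass near x = -15.
- driver_grip (a point): Point where the driver's housing is well gripped across its 50 mm width: driver frame x -30, y 0, z +34 mm, with the driver's axes. It is clear of the dial and, in the cradle, of both saddles.
- dial_grip (a point): Point on the dial's upright axis at grip height: driver frame +55, 0, +80 mm. Dial black: disc 48 mm across, 6 thick, on the driver's top; on it an upright bar 48 long, 15 thick, 6 to 40 above the driver's top, white line on its pointing half. At dial angle q it points (0.6 - q) rad left (counter-clockwise from above) of the driver's x; grip it across its thickness.
- dial (a joint): Angle of the dial on the driver (rad), growing clockwise seen from above. 0: at one white dot (start); 1.2: at two dots; stops at both. A sprung detent pushes back up to 0.6 (at most about 0.3 N m), beyond it the dial snaps on to 1.2 by itself. A driver lying loose on the bench may slew round; the cradle holds it.
- cradle: Test cradle fixed to the bench. Origin: on its axis at bench level; x along it to its blue test head (block 24 x 60 mm, x +126 to +150, 110 high). Base plate 260 x 90 x 10 mm. Two black saddles, each 20 mm long, at x = -75 and +55, open between them. Each has a flat floor 70 above the bench, 54 wide between cheeks that rise upright 15 mm, then flare to about 70 apart at 28 mm.
- cradle_seat (a point): Point midway on the cradle's axis at the height of the saddle floors, 70 mm above the cradle's origin, with the cradle's axes: where the driver's origin belongs when it is centred and fully down.
- battery: Bystander: black battery pack with red stripe, 75 x 105 x 54 mm, origin under its centre.
- grease: Bystander: white bottle with orange cap, 56 mm across, 130 mm high, origin under its centre.
- motor: Bystander: steel motor with copper band, standing, 68 mm across, 92 mm high, origin under its centre.
- screwdriver: Bystander: screwdriver with yellow handle, 170 mm long, 26 mm thick, lying flat, roughly along x near the robot's centre line; origin under its middle.
There are look-alikes about, which are no part of the job. Of the things that look like the driver, the largest one is meant.

How it is judged:
On the way, in this order (a step that is already met when the one before it is completed fails the run):
1. the driver sits in both saddles, nose to the test head, let go, with the dial still at one dot (x of driver in the frame of cradle_seat between -0.025 and 0.025 m and y of driver in the frame of cradle_seat between -0.008 and 0.008 m and z of driver in the frame of cradle_seat between -0.005 and 0.005 m and angle between driver's own z axis and vertical below 0.06 rad and angle between the x axis of driver and the x axis of cradle, either way round below 0.08 rad and x of dial_grip in the frame of cradle_seat above 0 m and linear speed of driver below 0.03 m/s and value of joint dial below 0.4 rad and contact force between the fingers and driver below 0.2 N), for 0.2 s.
2. the dial has clicked over to two dots (value of joint dial above 1 rad), for 0.2 s.
At the end, for the whole second after the job is handed in: The driver rests in the cradle: its origin within 25 mm lengthways, 8 mm sideways and 5 mm in height of the seat point, tilted less than 0.06 rad, in line with the cradle within 0.08 rad, nose towards the blue test head, the dial past 1.05 rad (at two dots), everything at rest (x of driver in the frame of cradle_seat between -0.025 and 0.025 m and y of driver in the frame of cradle_seat between -0.008 and 0.008 m and z of driver in the frame of cradle_seat between -0.005 and 0.005 m and angle between driver's own z axis and vertical below 0.06 rad and angle between the x axis of driver and the x axis of cradle, either way round below 0.08 rad and x of dial_grip in the frame of cradle_seat above 0 m and linear speed of each of driver, battery, grease, motor, screwdriver below 0.03 m/s and value of joint dial above 1.05 rad); the robot touches nothing.
It fails at once if a bystander is moved more than 30 mm (distance of any of battery, grease, motor, screwdriver from where it was at the start of the episode above 0.03 m).
It fails at once if the driver is dropped (falls faster than 0.5 m/s with no finger on it) (linear speed of driver above 0.5 m/s and contact force between the fingers and driver below 0.05 N).
It fails at once if the dial is clicked over while the driver is not in the cradle (value of joint dial above 0.7 rad and (z of driver in the frame of cradle_seat above 0.02 m or horizontal distance between driver and cradle_seat above 0.05 m)).
It also fails if it takes over 61 s, if anything falls off the work surface, if the arm or the gripper's body presses on something with over 40 N, if the wrist force passes 120 N, or if a joint passes its speed limit or range.

## Working session

There is one attempt and no reset: what is moved stays moved. The work goes in short steps, Python scripts to look and compute and a shell command to move; the robot and the scene stay as the last step left them, time stands still between calls to the robot, and variables do not carry over. Pictures are saved under pics/ and viewed, at most 10 in all, crops included, and the job is handed in when it is done.

```bash
mkdir -p pics; cat > h.py <<'E'
import numpy as np, cv2
from rig import ctrl
def snap(n):
    s=ctrl.snapshot(n); return s
def cloud(s):
    z=s["z_map"].astype(float);K=s["K"];v,u=np.mgrid[:z.shape[0],:z.shape[1]]
    P=np.stack([(u-K[0,2])/K[0,0]*z,(v-K[1,2])/K[1,1]*z,z],-1)
    W=(P-s["t"])@s["R"]; W[z==0]=np.nan
    return W
E
python3 - <<'E'
from h import *
o=ctrl.get_obs(); print({k:np.round(v,3) for k,v in o.items()})
for n in("scene","side"):
    s=snap(n); cv2.imwrite(f"pics/{n}0.png",s["frame"]); np.savez(f"{n}0.npz",**s)
    print(n,-s["R"].T@s["t"])
E
```

```text
{'time': np.float64(0.0), 'q': array([-1.346,  0.481,  1.597,  0.   ,  1.065, -0.047]), 'dq': array([ 0.001, -0.001, -0.   ,  0.   ,  0.002, -0.   ]), 'joint_efforts': array([ 3.0000e-03, -9.5064e+01, -4.3018e+01,  0.0000e+00,  1.2000e-02,
        0.0000e+00]), 'eef_pos': array([ 0.174, -0.626,  0.253]), 'tcp_rot': array([ 0.991,  0.135, -0.   , -0.001]), 'force': array([ 0.546,  0.151, -0.357]), 'moment': array([ 0.018, -0.053, -0.036]), 'gripper_force': np.float64(0.0), 'gripper_width': np.float64(0.085)}
scene [ 1.29299463 -0.28384177  0.76603024]
side [0.0106169  0.81298883 0.67601754]
```

View pics/scene0.png

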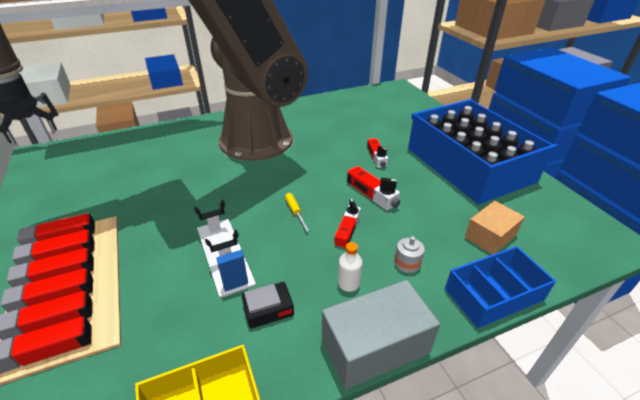

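View pics/side0.png

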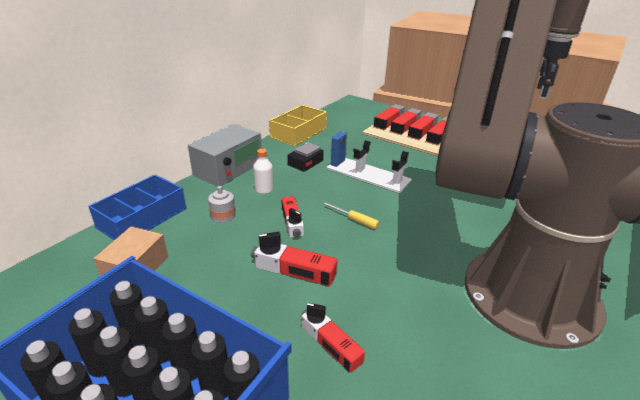

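Three driver look-alikes show up: (373,187), (377,152) and (346,225) in the scene view, or (295,263), (333,338) and (292,215) in the side view. The red blocks in the tray at (50,290) could also be mistaken for it. The largest is at scene (373,187), with its nose towards the lower right. The cradle is at (225,250), with its blue head at (232,270). Next I measure both and check the choice in a close crop.

```bash
python3 - <<'E'
from h import *
S={n:dict(np.load(n+"0.npz")) for n in("scene","side")}
out=[]
for n in S:
    s=S[n];W=cloud(s);f=s["frame"].astype(int);S[n]["W"]=W
    hsv=cv2.cvtColor(s["frame"],cv2.COLOR_BGR2HSV)
    red=(((hsv[...,0]<8)|(hsv[...,0]>172))&(hsv[...,1]>150)&(hsv[...,2]>60)).astype(np.uint8)
    c,l,st,ce=cv2.connectedComponentsWithStats(red)
    for i in range(1,c):
        if st[i,4]>80:
            p=W[l==i];p=p[~np.isnan(p[:,0])]; r=cv2.minAreaRect(p[:,:2].astype(np.float32)*1000)
            print(n,"red",ce[i].round(),st[i,4],"ctr",np.round(r[0]),"size",np.round(r[1]),"ang",round(r[2],1),"zmax",np.percentile(p[:,2],97).round(3))
    blue=((abs(hsv[...,0].astype(int)-108)<10)&(hsv[...,1]>120)&(W[...,0]>.3)&(W[...,0]<.9)&(W[...,1]<-.1)&(W[...,2]<.2)&(W[...,2]>.015)).astype(np.uint8)
    c,l,st,ce=cv2.connectedComponentsWithStats(blue)
    for i in range(1,c):
        if st[i,4]>150:
            p=W[l==i]; p=p[p[:,2]>.1]
            if len(p)>9:
                r=cv2.minAreaRect(p[:,:2].astype(np.float32)*1000);print(n,"blue",ce[i].round(),np.round(r[0]),np.round(r[1]),round(r[2],1),p[:,2].max().round(3))
s=S["scene"];W=s["W"]
for n,(u,v) in dict(bolt=(349,270),motor=(409,255),bat=(268,303),scr=(295,207)).items(): print(n,W[v,u].round(3))
a=cv2.resize(S["scene"]["frame"][130:260,330:430],None,fx=4,fy=4,interpolation=2)
b=cv2.resize(S["scene"]["frame"][190:320,180:280],None,fx=4,fy=4,interpolation=2)
cv2.imwrite("pics/crop1.png",np.hstack([a,b]))
E
```

```text
scene red [373. 145.] 133 ctr [267. 364.] size [ 36. 110.] ang 73.5 zmax 0.068
scene red [364. 180.] 540 ctr [441. 236.] size [136.  50.] ang 16.8 zmax 0.055
scene red [ 53. 291.] 8247 ctr [ 501. -621.] size [132. 408.] ang 90.0 zmax 0.063
scene red [344. 231.] 429 ctr [604.  83.] size [36. 91.] ang 47.4 zmax 0.041
scene blue [232. 269.] [ 659. -237.] [23. 59.] 3.5 0.114
side red [412. 121.] 887 ctr [ 605. -680.] size [328. 261.] ang 0.4 zmax 0.062
side red [289. 204.] 195 ctr [598.  94.] size [ 35. 108.] ang 47.4 zmax 0.039
side red [308. 264.] 1246 ctr [430. 241.] size [124.  51.] ang 16.0 zmax 0.051
side red [341. 345.] 1097 ctr [258. 375.] size [37. 93.] ang 76.6 zmax 0.039
side blue [338. 149.] [ 658. -232.] [24. 58.] 2.4 0.111
bolt [0.776 0.008 0.079]
motor [0.778 0.171 0.062]
bat [ 0.774 -0.186  0.055]
scr [ 0.459 -0.009  0.026]
```

View pics/crop1.png

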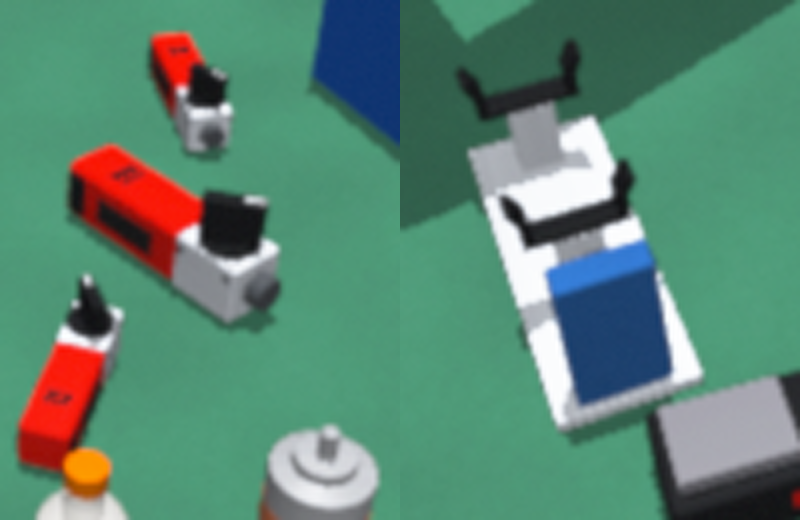

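```bash
python3 - <<'E'
from h import *
from scipy.optimize import minimize
P=[];C=[]
for n in("scene","side"):
    s=dict(np.load(n+"0.npz"));W=cloud(s);f=s["frame"];hsv=cv2.cvtColor(f,cv2.COLOR_BGR2HSV)
    d=W[...,:2]-[.48,.25]
    m=(np.hypot(d[...,0],d[...,1])<.16)&(W[...,2]>.02)&(W[...,2]<.052)
    p=W[m]
    r=cv2.minAreaRect(p[:,:2].astype(np.float32)*1000);print(n,"driver all",np.round(r[0],1),np.round(r[1],1),round(r[2],2))
    for y in (16.4,):
        a=np.radians(y);e=np.array([np.cos(a),np.sin(a)]);g=np.array([-e[1],e[0]])
        q=(p[:,:2]-[.43,.24]);print(" along pct",np.percentile(q@e,[.5,2,50,98,99.5]).round(3)," across",np.percentile(q@g,[1,3,97,99]).round(3))
    top=(np.hypot(d[...,0],d[...,1])<.16)&(W[...,2]>.044)&(W[...,2]<.056);q=W[top][:,:2]-[.43,.24]
    r=cv2.minAreaRect(W[top][:,:2].astype(np.float32)*1000);print("  top",np.round(r[0],1),np.round(r[1],1),round(r[2],2))
    print("  top along",np.percentile(q@e,[.5,2,98,99.5]).round(3),"across",np.percentile(q@g,[1,3,97,99]).round(3))
    dial=(np.hypot(d[...,0]-.03,d[...,1])<.08)&(W[...,2]>.078)&(W[...,2]<.1);t=W[dial]
    r=cv2.minAreaRect(t[:,:2].astype(np.float32)*1000);print("  dial",len(t),np.round(r[0],1),np.round(r[1],1),round(r[2],2),t[:,2].max())
    d=W[...,:2]-[.53,-.24]
    b=(abs(d[...,0])<.17)&(abs(d[...,1])<.09)&(hsv[...,1]<60)&(W[...,2]>.004)&(W[...,2]<.018)&(hsv[...,2]>120)
    t=W[b]; r=cv2.minAreaRect(t[:,:2].astype(np.float32)*1000);print(n,"plate",len(t),np.round(r[0],1),np.round(r[1],1),round(r[2],2))
    b=(abs(d[...,0])<.17)&(abs(d[...,1])<.09)&(W[...,2]>.06)&(W[...,2]<.105)&(hsv[...,2]<75)&((hsv[...,1]<120))
    t=W[b]
    for lo,hi in((.4,.51),(.53,.64)):
        k=t[(t[:,0]>lo)&(t[:,0]<hi)];r=cv2.minAreaRect(k[:,:2].astype(np.float32)*1000);print("  saddle",len(k),np.round(r[0],1),np.round(r[1],1),round(r[2],2),k[:,2].min().round(3),k[:,2].max().round(3))
E
```

```text
scene driver all [467.6 242. ] [159.4 303.2] 62.47
 along pct [-0.06  -0.056  0.056  0.134  0.136]  across [-0.156 -0.153  0.018  0.119]
  top [476.5 185.2] [185.3 173. ] 15.79
  top along [-0.061 -0.057  0.119  0.121] across [-0.15  -0.147  0.017  0.018]
  dial 102 [519.5 261. ] [47.  17.4] 55.06 0.09531791616129044
scene plate 1206 [ 545.6 -240.9] [263.3  92.1] 2.29
  saddle 215 [ 446.3 -245.5] [24.1 79.9] 2.07 0.065 0.102
  saddle 185 [ 578.  -239.8] [17.3 75.7] 1.24 0.065 0.103
side driver all [466.3 226.9] [175.3 281.8] 72.88
 along pct [-0.061 -0.061  0.027  0.125  0.136]  across [-0.137 -0.13   0.025  0.026]
  top [465.2 202.1] [183.2 162.6] 8.99
  top along [-0.06  -0.058  0.114  0.12 ] across [-0.133 -0.127  0.023  0.024]
  dial 164 [519.3 265.9] [47.1 17.6] 49.43 0.09297803622831893
side plate 1050 [ 545.5 -238.2] [261.   95.9] 1.21
  saddle 157 [ 446.7 -241.2] [20.3 80. ] 3.33 0.065 0.099
  saddle 144 [ 576.4 -235.8] [23.3 78.4] 3.05 0.063 0.099
```

Measurements:

| Item | Position | Yaw | Check |
|---|---|---|---|
| Driver origin | (0.467, 0.2475) | 16.3° | 185–200 × 50 mm, dial centre agrees |
| Cradle seat | (0.5215, −0.240, 0.070) | 2.3° | both saddles and the head agree |
| Driver grip | (0.438, 0.239) | – | – |

The tool yaw is already 15.5°. I'll go round the base.

```bash
python3 -m creep '[[1,[1,1,0],[0,0,0]],[1,[1,1,0],[0,0,0]],[1,[1,1,0],[0,0,0]],[1,[1,1,0],[0,0,0]],[1,[1,1,0],[0,0,0]],[1,[1,1,0],[0,0,0]],[1,[1,1,0],[0,0,0]],[1,[1,1,0],[0,0,0]]]'
python3 -m creep '[[1,[0.5,1,0],[0,0,0]],[1,[0.5,1,0],[0,0,0]],[1,[0.5,1,0],[0,0,0]],[1,[0.5,1,0],[0,0,0]],[1,[0.5,1,0],[0,0,0]],[1,[0.5,1,0],[0,0,0]],[1,[0.5,1,0],[0,0,0]]]'
python3 -m creep '[[1,[0,1,0],[0,0,0]],[1,[0,1,0],[0,0,0]],[1,[0,1,0],[0,0,0]],[1,[0,1,0],[0,0,0]],[1,[0,1,0],[0,0,0]],[1,[0,1,0],[0,0,0]]]'
python3 -m creep '[[1,[-0.18,1,0],[0,0,0]],[1,[-0.18,1,0],[0,0,0]],[1,[-0.18,1,0],[0,0,0]],[1,[-0.18,1,0],[0,0,0]],[1,[-0.18,1,0],[0,0,0]],[1,[-0.18,1,0],[0,0,0]],[1,[-0.18,1,0],[0,0,0]]]'
python3 -m creep '[[1,[0,0.3,-0.25],[0,0,0.009]],[1,[0,0.3,-0.25],[0,0,0.009]],[1,[0,0.3,-0.25],[0,0,0.009]],[1,[0,0.3,-0.25],[0,0,0.009]],[1,[0,0.3,-0.25],[0,0,0.009]],[1,[0,0.3,-0.25],[0,0,0.009]]]'
cat >> h.py <<'E'
from scipy.spatial.transform import Rotation as Ro
def wcloud(o,s):
    z=s["z_map"].astype(float);K=s["K"];v,u=np.mgrid[:z.shape[0],:z.shape[1]]
    x=(u-K[0,2])/K[0,0];y=(v-K[1,2])/K[1,1];r=np.hypot(x,y)+1e-9
    k=np.where(r<1.3,np.tan(np.minimum(r,1.3))/r,np.nan)
    P=np.stack([x*k*z,y*k*z,z],-1);T=s["tool_from_camera"]
    W=(P@T[:3,:3].T+T[:3,3])@Ro.from_quat(o["tcp_rot"]).as_matrix().T+o["eef_pos"];W[z==0]=np.nan
    return W
def wsnap(name):
    o=ctrl.get_obs();s=ctrl.snapshot("wrist");cv2.imwrite(f"pics/{name}.png",s["frame"]);return o,s,wcloud(o,s)
E
python3 - <<'E'
from h import *
o,s,W=wsnap("w1");np.savez("w1.npz",W=W,f=s["frame"])
print(o["eef_pos"],o["tcp_rot"],s["K"],s["tool_from_camera"].round(3))
d=W[...,:2]-[.467,.247];a=np.radians(16.3);e=np.array([np.cos(a),np.sin(a)]);g=np.array([-e[1],e[0]])
m=(abs(d@e)<.12)&(abs(d@g)<.05)&(W[...,2]>.042)&(W[...,2]<.058);p=W[m]
r=cv2.minAreaRect(p[:,:2].astype(np.float32)*1000);print(len(p),np.round(r[0],1),np.round(r[1],1),r[2],np.median(p[:,2]))
q=d[m];print(np.percentile(q@e,[1,99]),np.percentile(q@g,[1,3,97,99]))
E
```

```text
time: 0.77
eef_pos: [0.3778, -0.422, 0.2532]
tcp_rot: [0.991, 0.137, 0.0, -0.001]
force: [0.2, -0.5, 0.0]
gripper_width: 0.0857
gripper_force: 0.0
time: 1.35
eef_pos: [0.4756, -0.2231, 0.2531]
tcp_rot: [0.991, 0.137, -0.0, -0.0]
force: [0.3, 0.1, -0.4]
gripper_width: 0.0851
gripper_force: 0.0
time: 1.85
eef_pos: [0.4738, -0.0222, 0.2532]
tcp_rot: [0.991, 0.137, -0.0, -0.001]
force: [0.4, -0.7, 0.3]
gripper_width: 0.0851
gripper_force: 0.0
time: 2.43
eef_pos: [0.4384, 0.1748, 0.2532]
tcp_rot: [0.991, 0.137, -0.0, 0.0]
force: [0.3, -0.2, -0.2]
gripper_width: 0.0852
gripper_force: 0.0
time: 2.93
eef_pos: [0.4392, 0.2326, 0.2039]
tcp_rot: [0.99, 0.142, 0.0, 0.0]
force: [-0.5, -0.2, 0.4]
gripper_width: 0.0853
gripper_force: 0.0
[0.43919636 0.23258023 0.20392226] [9.89893707e-01 1.41810878e-01 3.50480058e-04 2.30781064e-05] [[309.70691629   0.         320.18687077]
 [  0.         309.70691629 201.87981482]
 [  0.           0.           1.        ]] [[ 0.    -0.965 -0.261  0.067]
 [ 1.     0.001 -0.    -0.002]
 [ 0.001 -0.261  0.965 -0.12 ]
 [ 0.     0.     0.     1.   ]]
9174 [461.1 248.6] [182.8  52.1] 16.227914810180664 0.04885831744565254
[-0.09371636  0.08393778] [-0.02109547 -0.0200028   0.02633835  0.02771967]
```

View pics/w1.png

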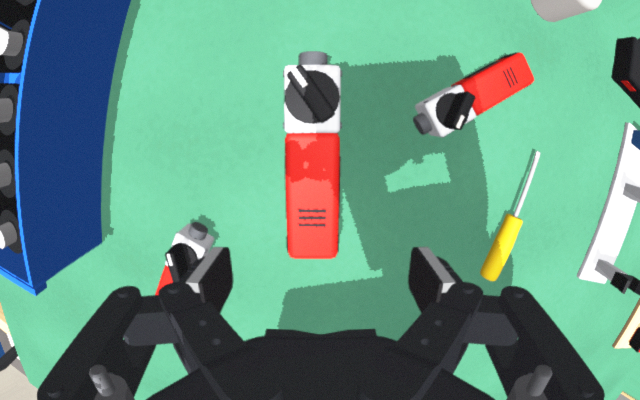

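The wrist view shows the large driver upright at about column 313: nose at (313,58), dial at (313,95), housing from row 133 to 257. It lies parallel to the tool. The wrist fit gives an origin of about (0.468, 0.250) and a grip point at (0.439, 0.242), so I go down and grip there.

```bash
python3 -m creep '[[1,[0.005,0.04,-0.2],[0,0,0]],[1,[0.005,0.04,-0.4],[0,0,0]],[1,[0.005,0.04,-0.55],[0,0,0]],[1,[0.005,0.04,-0.7],[0,0,0]],[1,[0.005,0.04,-0.78],[0,0,0]],[1,[0.005,0.04,-0.83],[0,0,0]],[1,[0.005,0.04,-0.83],[0,0,0]],[1,[0.005,0.04,-0.83],[0,0,0]]]'
python3 -m creep '[[-1,[0,0,0],[0,0,0]],[-1,[0,0,0],[0,0,0]],[-1,[0,0,0],[0,0,0]],[-1,[0,0,0],[0,0,0]],[-1,[0,0,0],[0,0,0]],[-1,[0,0,0],[0,0,0]],[-1,[0,0,0],[0,0,0]],[-1,[0,0,0],[0,0,0]],[-1,[0,0,0],[0,0,0]],[-1,[0,0,0],[0,0,0]],[-1,[0,0,0],[0,0,0]],[-1,[0,0,0],[0,0,0]]]' 60
```

```text
time: 3.65
eef_pos: [0.4401, 0.2416, 0.0379]
tcp_rot: [0.99, 0.142, 0.0, -0.0]
force: [0.4, -0.7, 0.2]
gripper_width: 0.0854
gripper_force: 0.0
time: 4.65
eef_pos: [0.4402, 0.2421, 0.0386]
tcp_rot: [0.99, 0.142, 0.001, -0.0]
force: [-0.8, -3.3, 15.7]
gripper_width: 0.0491
gripper_force: 60.6
```

```bash
python3 -m creep '[[-1,[0,0,0.05],[0,0,0]],[-1,[0,0,0.12],[0,0,0]],[-1,[0,0,0.25],[0,0,0]],[-1,[0,0,0.4],[0,0,0]],[-1,[0,0,0.6],[0,0,0]],[-1,[0,0,0.75],[0,0,0]],[-1,[0,0,0.85],[0,0,0]],[-1,[0,0,0.85],[0,0,0]],[-1,[0,0,0.85],[0,0,0]]]'
python3 -m creep '[[-1,[0.02,-0.08,0],[0,0,0]],[-1,[0.08,-0.2,0],[0,0,0]],[-1,[0.12,-0.35,0],[0,0,0]],[-1,[0.16,-0.5,0],[0,0,-0.02]],[-1,[0.2,-0.65,0],[0,0,-0.04]],[-1,[0.23,-0.8,0],[0,0,-0.06]],[-1,[0.26,-0.9,0],[0,0,-0.08]],[-1,[0.26,-0.97,0],[0,0,-0.08]],[-1,[0.26,-1,0],[0,0,-0.08]]]'
python3 -m creep '[[-1,[0,-0.08,0],[0,0,0]],[-1,[0,-0.2,0],[0,0,0]],[-1,[0,-0.35,0],[0,0,-0.02]],[-1,[0,-0.5,0],[0,0,-0.04]],[-1,[0,-0.65,0],[0,0,-0.06]],[-1,[0,-0.8,0],[0,0,-0.076]],[-1,[0,-0.9,0],[0,0,-0.076]],[-1,[0,-0.97,0],[0,0,-0.076]],[-1,[0,-1,0],[0,0,-0.076]],[-1,[0,-1,0],[0,0,-0.076]]]'
python3 - <<'E'
from h import *
o,s,W=wsnap("w2");np.savez("w2.npz",W=W,f=s["frame"])
print(o["eef_pos"],o["tcp_rot"],o["gripper_width"],o["gripper_force"])
E
```

```text
time: 5.4
eef_pos: [0.4396, 0.242, 0.2082]
tcp_rot: [0.99, 0.143, 0.001, -0.0]
force: [0.6, 0.0, -8.3]
gripper_width: 0.0491
gripper_force: 66.0
time: 6.15
eef_pos: [0.4903, 0.04, 0.2053]
tcp_rot: [0.997, 0.079, -0.002, 0.0]
force: [-0.1, 0.4, -8.0]
gripper_width: 0.049
gripper_force: 66.0
time: 6.98
eef_pos: [0.4908, -0.1585, 0.206]
tcp_rot: [1.0, 0.02, -0.001, -0.0]
force: [-0.1, 0.5, -7.5]
gripper_width: 0.0492
gripper_force: 66.0
[ 0.49082496 -0.15854728  0.20604801] [ 9.99800486e-01  1.99479141e-02 -9.63010993e-04 -3.76319231e-04] 0.049156891459345466 66.03519558906555
```

View pics/w2.png

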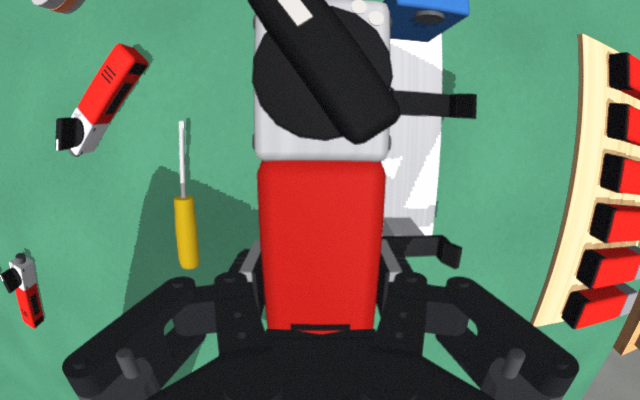

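The driver is held straight, with the housing spanning columns 260–385, and the cradle is to its right with cheeks at (462,105) and (450,253). I measure the held driver's pose and the cradle from this view.

```bash
python3 - <<'E'
from h import *
z=np.load("w2.npz");W=z["W"];f=z["f"];hsv=cv2.cvtColor(f,cv2.COLOR_BGR2HSV)
U=np.arange(640)[None]+0*W[...,0];V=np.arange(400)[:,None]+0*W[...,0]
# driver top edges from red
red=((hsv[...,0]<8)|(hsv[...,0]>172))&(hsv[...,1]>150)&(U>230)&(U<410)&(V>160)&(V<330)&(W[...,2]>.19)
p=W[red];print("red top z",np.percentile(p[:,2],[3,50,97]).round(4))
L=[];
for v in range(175,245,3):
    q=W[v][red[v]];L.append(q[[0,-1]])
L=np.array(L);mid=L.mean(1)
print("width",np.linalg.norm(L[:,0]-L[:,1],axis=1).mean(),"mid",mid.mean(0),"yaw",[np.degrees(np.polyfit(L[:,k,0],L[:,k,1],1)[0]) for k in(0,1)])
A=np.c_[p[:,:2]-p[:,:2].mean(0),np.ones(len(p))];print("tilt",np.linalg.lstsq(A,p[:,2],rcond=None)[0][:2])
print("red front",np.percentile(p[:,0],[98,99.8]))
# plate right edge
pl=(hsv[...,1]<50)&(hsv[...,2]>140)&(abs(W[...,2]-.01)<.008)&(U>395)&(U<445)
E=np.array([W[v][pl[v]][-1] for v in range(50,230) if pl[v].sum()>5])
c=np.polyfit(E[:,0],E[:,1],1);r=E[:,1]-np.polyval(c,E[:,0]);E=E[abs(r)<.003];c=np.polyfit(E[:,0],E[:,1],1)
print("plate edge yaw",np.degrees(np.arctan(c[0])),"axis y at x=.5215:",np.polyval(c,.5215)+.045/np.cos(c[0]),len(E))
b=(hsv[...,2]<70)&(W[...,2]>.06)&(W[...,2]<.11)&(U>385)&(U<480)&(V>80)
for lo,hi in((80,130),(220,275)):
    q=W[b&(V>lo)&(V<hi)];t=q[q[:,2]>.088]
    print("saddle x",np.percentile(q[:,0],[3,50,97]).round(4),"tip y",np.percentile(t[:,1],[3,97]).round(4),"z",np.percentile(q[:,2],[3,98]).round(3),len(t))
E
```

```text
red top z [0.213  0.216  0.2173]
width 0.04803725000401315 mid [ 0.52276412 -0.155708    0.21155929] yaw [np.float64(0.6882272378289376), np.float64(2.28781590225193)]
tilt [-1.14114174e-02  3.90352494e-05]
red front [0.54101859 0.54221774]
plate edge yaw 2.186657194815397 axis y at x=.5215: -0.23795041506945636 157
saddle x [0.5683 0.5775 0.5864] tip y [-0.2764 -0.2663] z [0.068 0.098] 358
saddle x [0.4397 0.4502 0.4582] tip y [-0.2809 -0.2718] z [0.067 0.097] 277
```

```bash
python3 -m creep '[[-1,[0.015,-0.1,0],[0,0,0]],[-1,[0.015,-0.25,0],[0,0,0]],[-1,[0.015,-0.35,-0.05],[0,0,0]],[-1,[0.015,-0.41,-0.15],[0,0,0]],[-1,[0.015,-0.41,-0.25],[0,0,0]],[-1,[0.015,-0.41,-0.25],[0,0,0]],[-1,[0.015,-0.41,-0.25],[0,0,0]],[-1,[0.015,-0.41,-0.25],[0,0,0]]]'
python3 - <<'E'
from h import *
o=ctrl.get_obs();print(o["eef_pos"],o["tcp_rot"],o["force"])
P=[]
for n in("scene","side"):
    s=snap(n);f=s["frame"]
    def px(X): c=s["R"]@X+s["t"];q=s["K"]@c;return (q[:2]/q[2]).astype(int)
    u,v=px(np.array([.52,-.24,.12]));P.append(cv2.resize(f[max(v-75,0):v+75,u-65:u+65],(390,450),interpolation=2))
cv2.imwrite("pics/hover.png",np.hstack(P))
E
```

```text
time: 7.7
eef_pos: [0.4948, -0.2391, 0.1578]
tcp_rot: [1.0, 0.021, -0.0, -0.0]
force: [1.0, 0.6, -7.4]
gripper_width: 0.0493
gripper_force: 66.1
[ 0.49483432 -0.23910319  0.15783569] [ 9.99779466e-01  2.09999936e-02 -5.92306029e-05 -1.28072319e-04] [ 1.04884032  0.62098692 -7.41427197]
```

View pics/hover.png

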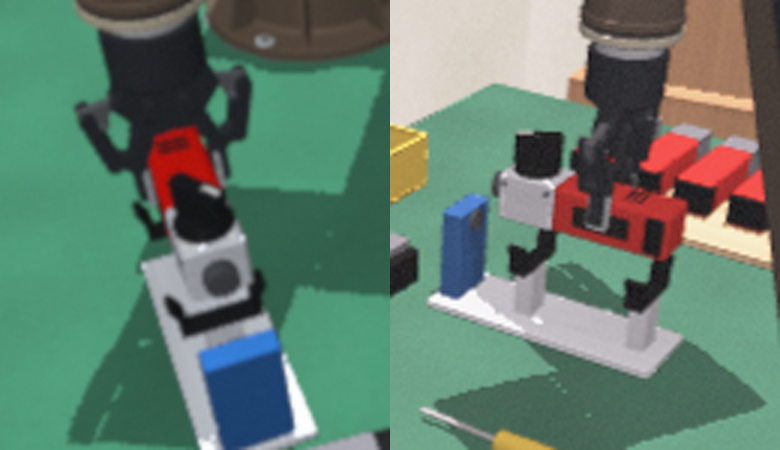

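The driver hangs level above the saddles, nose to the blue head (scene crop (220,275), side crop (505,185)), and in line. I lower it with the force watched.

```bash
python3 -m creep '[[-1,[-0.003,-0.006,-0.06],[0,0,0]],[-1,[-0.003,-0.006,-0.12],[0,0,0]],[-1,[-0.003,-0.006,-0.16],[0,0,0]],[-1,[-0.003,-0.006,-0.19],[0,0,0]],[-1,[-0.003,-0.006,-0.21],[0,0,0]],[-1,[-0.003,-0.006,-0.21],[0,0,0]]]'
python3 -m creep '[[-1,[0,0,-0.01],[0,0,0]],[-1,[0,0,-0.02],[0,0,0]],[-1,[0,0,-0.03],[0,0,0]],[-1,[0,0,-0.03],[0,0,0]]]'
```

```text
time: 8.3
eef_pos: [0.4938, -0.2411, 0.1149]
tcp_rot: [1.0, 0.021, -0.0, -0.0]
force: [-0.2, 1.0, -8.1]
gripper_width: 0.0491
gripper_force: 66.1
time: 8.63
eef_pos: [0.4939, -0.2413, 0.1092]
tcp_rot: [1.0, 0.02, -0.0, -0.0]
force: [-0.2, 0.5, -7.2]
gripper_width: 0.0488
gripper_force: 66.1
```

```bash
python3 -m creep '[[-1,[0,0,-0.005],[0,0,0]],[-1,[0,0,-0.01],[0,0,0]],[-1,[0,0,-0.01],[0,0,0]]]'
```

```text
time: 8.88
eef_pos: [0.494, -0.2414, 0.1086]
tcp_rot: [1.0, 0.02, 0.0, 0.0]
force: [-7.6, 3.0, 20.2]
gripper_width: 0.0493
gripper_force: 69.2
```

It has touched down (20 N up, at the expected height). Release and back off upwards.

```bash
python3 -m creep '[[-0.2,[0,0,0.005],[0,0,0]],[0.2,[0,0,0.005],[0,0,0]],[0.6,[0,0,0.005],[0,0,0]],[1,[0,0,0.005],[0,0,0]],[1,[0,0,0.005],[0,0,0]],[1,[0,0,0.005],[0,0,0]],[1,[0,0,0.005],[0,0,0]],[1,[0,0,0.005],[0,0,0]],[1,[0,0,0.005],[0,0,0]],[1,[0,0,0.005],[0,0,0]]]'
python3 -m creep '[[1,[0,0,0.1],[0,0,0]],[1,[0,0,0.25],[0,0,0]],[1,[0,0,0.4],[0,0,0]],[1,[0,0,0.6],[0,0,0]],[1,[0,0,0.7],[0,0,0]],[1,[0,0,0.7],[0,0,0]],[1,[0,0,0.7],[0,0,0]]]'
python3 - <<'E'
from h import *
o,s,W=wsnap("w3");f=s["frame"];hsv=cv2.cvtColor(f,cv2.COLOR_BGR2HSV);np.savez("w3.npz",W=W,f=f)
print(o["eef_pos"],o["tcp_rot"])
d=W[...,:2]-[.522,-.2397];a=np.radians(2.3);e=np.array([np.cos(a),np.sin(a)]);g=np.array([-e[1],e[0]]);x=d@e;y=d@g
m=(abs(x)<.12)&(abs(y)<.035)&(abs(W[...,2]-.12)<.006)
r=cv2.minAreaRect(W[m][:,:2].astype(np.float32)*1000);print("top",m.sum(),np.round(r[0],1),np.round(r[1],1),r[2]);print("x,y pct",np.percentile(x[m],[.5,99.5]).round(4),np.percentile(y[m],[2,98]).round(4))
A=np.c_[x[m],y[m],np.ones(m.sum())];print("plane",np.linalg.lstsq(A,W[m][:,2],rcond=None)[0].round(4))
b=(np.hypot(x-.055,y)<.04)&(W[...,2]>.15)&(W[...,2]<.168);p=W[b]
r=cv2.minAreaRect(p[:,:2].astype(np.float32)*1000);print("bar",b.sum(),np.round(r[0],1),np.round(r[1],1),r[2],p[:,2].max())
E
```

```text
time: 9.72
eef_pos: [0.4939, -0.2413, 0.1083]
tcp_rot: [1.0, 0.02, -0.0, -0.0]
force: [0.2, 0.3, 0.9]
gripper_width: 0.0855
gripper_force: 0.0
time: 10.3
eef_pos: [0.4945, -0.2416, 0.2496]
tcp_rot: [1.0, 0.02, 0.001, 0.001]
force: [-0.1, 0.1, -1.3]
gripper_width: 0.0854
gripper_force: 0.0
[ 0.4944508  -0.24162016  0.24956684] [9.99790205e-01 2.04380072e-02 1.17069460e-03 6.81107315e-04]
top 10342 [ 515.3 -239.8] [182.7  51.2] 2.159947395324707
x,y pct [-0.0959  0.0835] [-0.0222  0.0244]
plane [0.0212 0.0088 0.1196]
bar 1498 [ 577.  -236.8] [48.2 15.7] 36.10870361328125 0.16202095511314024
```

View pics/w3.png

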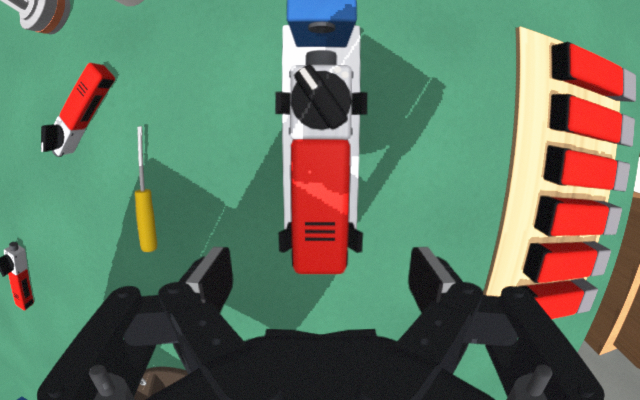

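The driver is seated: top at 0.1196 m (expected 0.120), origin about (0.523, −0.240), yaw 2.2°, with the dial still at one dot. The bar is centred at (0.577, −0.237), yaw 36.1° (expected 36.7°), 48 × 15 mm. Next I go over the dial with the tool turned about +34°.

```bash
python3 -m creep '[[1,[0.1,0.02,0],[0,0,0.07]],[1,[0.25,0.02,0],[0,0,0.14]],[1,[0.35,0.02,0],[0,0,0.21]],[1,[0.414,0.02,0],[0,0,0.28]],[1,[0.414,0.02,0],[0,0,0.35]],[1,[0.414,0.02,0],[0,0,0.38]],[1,[0.414,0.02,0],[0,0,0.38]],[1,[0.414,0.02,0],[0,0,0.38]]]'
python3 - <<'E'
from h import *
print(ctrl.finger_overhang)
o,s,W=wsnap("w4");print(o["eef_pos"],o["tcp_rot"],o["q"].round(2), "yaw",np.degrees(2*np.arctan2(o["tcp_rot"][1],o["tcp_rot"][0])))
b=(np.hypot(W[...,0]-.577,W[...,1]+.237)<.04)&(W[...,2]>.15)&(W[...,2]<.168);p=W[b]
r=cv2.minAreaRect(p[:,:2].astype(np.float32)*1000);print("bar",b.sum(),np.round(r[0],1),np.round(r[1],1),r[2])
E
```

```text
time: 11.02
eef_pos: [0.5761, -0.237, 0.2469]
tcp_rot: [0.95, 0.313, -0.001, -0.001]
force: [-0.3, 0.3, 0.3]
gripper_width: 0.0854
gripper_force: 0.0
0.022
[ 0.57612088 -0.23702182  0.24686387] [ 9.49888629e-01  3.12586370e-01 -8.34050680e-04 -8.10931222e-04] [-0.44  0.45  1.67  0.    1.03  0.5 ] yaw 36.43035850082417
bar 1365 [ 577.6 -236.3] [47.7 14.6] 36.67259979248047
```

Aligned. Lower to TCP z 0.157 and grip the bar lightly.

```bash
python3 -m creep '[[1,[0.005,0,-0.15],[0,0,0]],[1,[0.005,0,-0.28],[0,0,0]],[1,[0.005,0,-0.38],[0,0,0]],[1,[0.005,0,-0.45],[0,0,0]],[1,[0.005,0,-0.45],[0,0,0]],[1,[0.005,0,-0.45],[0,0,0]]]'
python3 -m creep '[[-1,[0,0,0],[0,0,0]],[-1,[0,0,0],[0,0,0]],[-1,[0,0,0],[0,0,0]],[-1,[0,0,0],[0,0,0]],[-1,[0,0,0],[0,0,0]],[-1,[0,0,0],[0,0,0]],[-1,[0,0,0],[0,0,0]],[-1,[0,0,0],[0,0,0]],[-1,[0,0,0],[0,0,0]],[-1,[0,0,0],[0,0,0]],[-1,[0,0,0],[0,0,0]],[-1,[0,0,0],[0,0,0]]]' 30
```

```text
time: 11.57
eef_pos: [0.5772, -0.2372, 0.1578]
tcp_rot: [0.95, 0.313, -0.001, -0.001]
force: [0.3, -0.5, 1.8]
gripper_width: 0.0855
gripper_force: 0.0
time: 12.57
eef_pos: [0.578, -0.2376, 0.1587]
tcp_rot: [0.95, 0.314, 0.0, 0.0]
force: [-1.8, -1.5, 6.6]
gripper_width: 0.0141
gripper_force: 35.3
```

Gripped at 14 mm. Turn it clockwise by about 65°.

```bash
python3 -m creep '[[-1,[0,0,0],[0,0,-0.04]],[-1,[0,0,0],[0,0,-0.08]],[-1,[0,0,0],[0,0,-0.12]],[-1,[0,0,0],[0,0,-0.16]],[-1,[0,0,0],[0,0,-0.2]],[-1,[0,0,0],[0,0,-0.24]],[-1,[0,0,0],[0,0,-0.28]],[-1,[0,0,0],[0,0,-0.32]],[-1,[0,0,0],[0,0,-0.36]],[-1,[0,0,0],[0,0,-0.4]],[-1,[0,0,0],[0,0,-0.4]]]'
python3 -m creep '[[-1,[0,0,0],[0,0,-0.04]],[-1,[0,0,0],[0,0,-0.08]],[-1,[0,0,0],[0,0,-0.12]],[-1,[0,0,0],[0,0,-0.16]],[-1,[0,0,0],[0,0,-0.2]],[-1,[0,0,0],[0,0,-0.24]],[-1,[0,0,0],[0,0,-0.28]],[-1,[0,0,0],[0,0,-0.32]],[-1,[0,0,0],[0,0,-0.33]],[-1,[0,0,0],[0,0,-0.33]],[-1,[0,0,0],[0,0,-0.33]]]'
python3 - <<'E'
from h import *
o=ctrl.get_obs();print(o["moment"],"yaw",np.degrees(2*np.arctan2(o["tcp_rot"][1],o["tcp_rot"][0])))
E
```

```text
time: 13.48
eef_pos: [0.5783, -0.2379, 0.1588]
tcp_rot: [1.0, 0.003, 0.001, 0.001]
force: [0.7, -3.3, 5.6]
gripper_width: 0.0142
gripper_force: 35.3
time: 14.4
eef_pos: [0.5782, -0.2378, 0.1588]
tcp_rot: [0.968, -0.252, 0.001, 0.0]
force: [0.1, -3.6, 5.9]
gripper_width: 0.0142
gripper_force: 35.4
[-0.51994001 -0.07994001 -0.25888786] yaw -29.185945285804884
```

Turned 65°. Open and rise straight up, then check.

```bash
python3 -m creep '[[-0.5,[0,0,0],[0,0,0]],[0,[0,0,0],[0,0,0]],[1,[0,0,0],[0,0,0]],[1,[0,0,0],[0,0,0]],[1,[0,0,0],[0,0,0]],[1,[0,0,0],[0,0,0]],[1,[0,0,0],[0,0,0]],[1,[0,0,0],[0,0,0]],[1,[0,0,0],[0,0,0]],[1,[0,0,0],[0,0,0]]]'
python3 -m creep '[[1,[0,0,0.1],[0,0,0]],[1,[0,0,0.25],[0,0,0]],[1,[0,0,0.4],[0,0,0]],[1,[0,0,0.55],[0,0,0]],[1,[0,0,0.6],[0,0,0]],[1,[0,0,0.6],[0,0,0]],[1,[0,0,0.6],[0,0,0]],[1,[0,0,0.6],[0,0,0]]]'
python3 - <<'E'
from h import *
o,s,W=wsnap("w5");f=s["frame"]
print(o["eef_pos"],o["gripper_width"])
d=W[...,:2]-[.522,-.2397];a=np.radians(2.3);e=np.array([np.cos(a),np.sin(a)]);g=np.array([-e[1],e[0]]);x=d@e;y=d@g
m=(abs(x)<.12)&(abs(y)<.035)&(abs(W[...,2]-.12)<.008)
r=cv2.minAreaRect(W[m][:,:2].astype(np.float32)*1000);print("top",m.sum(),np.round(r[0],1),np.round(r[1],1),r[2])
A=np.c_[x[m],y[m],np.ones(m.sum())];print("plane",np.linalg.lstsq(A,W[m][:,2],rcond=None)[0].round(4))
b=(np.hypot(x-.055,y)<.04)&(W[...,2]>.15)&(W[...,2]<.168);p=W[b]
r=cv2.minAreaRect(p[:,:2].astype(np.float32)*1000);print("bar",b.sum(),np.round(r[0],1),np.round(r[1],1),r[2])
c=[]
for n in("scene","side"):
    s2=snap(n);q=s2["K"]@(s2["R"]@np.array([.54,-.24,.1])+s2["t"]);u,v=(q[:2]/q[2]).astype(int)
    c.append(cv2.resize(s2["frame"][max(v-70,0):max(v-70,0)+140,u-65:u+65],(390,420),interpolation=2))
cv2.imwrite("pics/end.png",np.hstack(c))
E
```

```text
time: 15.23
eef_pos: [0.5777, -0.2373, 0.1583]
tcp_rot: [0.968, -0.252, -0.0, -0.0]
force: [0.5, 1.0, 0.5]
gripper_width: 0.0855
gripper_force: 0.0
time: 15.9
eef_pos: [0.5771, -0.237, 0.277]
tcp_rot: [0.968, -0.252, -0.001, -0.0]
force: [-0.7, 0.5, -0.7]
gripper_width: 0.0854
gripper_force: 0.0
[ 0.57710213 -0.2370423   0.27697678] 0.08544635060814573
top 7236 [ 515.7 -238.4] [184.4  52. ] 2.8601200580596924
plane [0.0221 0.0191 0.1195]
bar 1071 [ 577.2 -235.5] [15.5 48.6] 58.37464904785156
```

View pics/end.png

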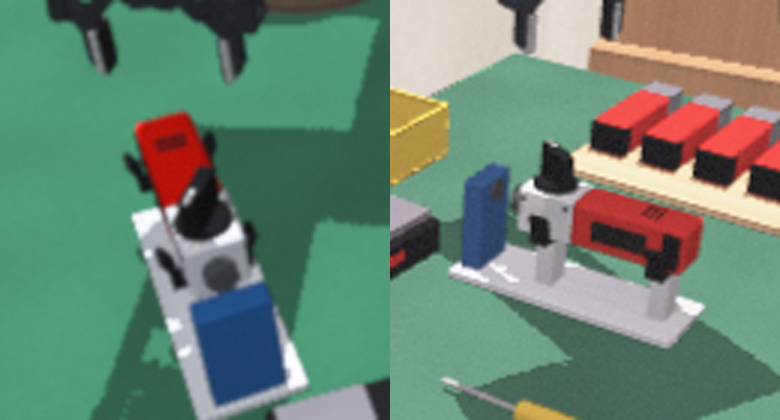

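The driver sits in both saddles, level, with its nose to the blue head. The bar is at −31.6° world, a dial angle of about 1.19 rad, so it is at two dots. The gripper is clear, and the slight slope in the plane fit comes from the dial disc falling inside the height window. Handing in.

```bash
python3 -c "from rig import ctrl; print(ctrl.sign_off())"
```

```text
the job is handed in; nothing more can be done
None
```

The job is handed in: the driver is seated in both saddles with its nose to the blue test head, the dial measures about 1.19 rad (two dots), and the gripper is clear; sign-off returned no verdict.

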